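# Reset the gate stay of a draught screen to its end hole

## Task

The gate of the low draught screen is propped wide open, its flat steel stay sitting on the brass pin by the hole nearest the gate; set it to the narrow opening. Lift the stay off the pin, lay it down beside the pin and let go of it, then swing the gate (it has a black knob) towards closed, take up the stay again and drop its end hole, the one ringed in red, fully down over the pin. Leave the jar with the black cap nearest the screen, the timer and the brass weight standing where they are.

Things in the scene. Friction and masses are not known exactly. Their poses are not given: they have to be found in the camera images.
- screen: Draught screen, fixed: grey plate spanning x -105..105, y -160..155 mm about its origin (on the bench), 8 mm thick. Clear panes, tops 65 mm above the bench, stand on three sides of its +y half (x -97..102, y 25..148) round a pan; the gate closes their -y side (y = 30). The rest is an open apron that carries the pin.
- gate_hinge (a point): Foot of the gate's vertical hinge axis, on the plate's top, 8 mm above the bench, at x 85, y 30 mm in the screen's frame.
- gate (a joint): Gate angle, rad, about the vertical hinge: 0 closed (gate runs from the hinge to the screen's -x), growing to 1.3 as the free edge swings out to the screen's -y; stays where it is left (friction 0.08 N m). Gate 166 mm long, 10 mm thick, top rail 69 mm above the bench. About 0.78 with the first hole on the pin, 0.24 with the end hole.
- gate_knob (a point): The grip point of the black upright round knob on the gate's top rail at its free end: 15 mm in diameter, 36 mm tall (69 to 105 mm above the bench); this point is on its axis, 91 mm above the bench, 158 mm from the hinge axis.
- swivel (a joint): Angle of the stay about its vertical swivel on the gate, rad: 0 when the stay points square out from the gate, growing counter-clockwise from above; -1.2 to 1.2, turns easily. The stay's direction in the screen's frame is gate + swivel - pi/2.
- stay: Flat steel bar, 24 x 6 mm, 155 mm long from the pivot, 0.15 kg. Origin at the pivot, 37 mm above the bench, 150 mm along the gate from the hinge axis, 16 mm out from the gate's mid-plane; x along the bar, y across, z up. It swivels level and tips up to 0.9 rad about the pivot; let go while raised, it drops. Level, its underside is 34 mm up; off the boss a stop holds it 0.02 rad below level.
- hole_first (a point): Centre of the hole nearest the gate, 55 mm from the pivot, at mid-thickness of the bar; on the pin at the start.
- hole_middle (a point): Centre of the middle hole, 95 mm from the pivot.
- hole_end (a point): Centre of the end hole with the red ring, 135 mm from the pivot, 20 mm from the bar's free end. Axes as the stay.
- pin (a point): On the axis of the upright brass pin, 37 mm above the bench (mid-thickness of a seated stay). The pin is 8 mm in diameter with a tapered tip 49.5 mm above the bench; it stands on a round dark boss 36 mm in diameter, top 34 mm above the bench, on which a seated stay rests. Fixed to the screen.
- jar: Glass jar with a black cap, 58 mm in diameter, 76 mm tall, origin under its centre; a bystander.
- timer: Bench timer, 44 x 64 x 34 mm, origin under its centre; a bystander.
- weight: Brass weight, 26 mm in diameter, 34 mm tall, standing on the apron's corner, origin under its centre; a bystander.

How it is judged:
By the outcome, as a careful person would: the job done as asked, in the order asked, and still so for the second after the job is handed in, with the robot touching nothing.
It also fails if it takes over 64 s, if anything falls off the work surface, if the arm or the gripper's body presses on something with over 40 N, if the wrist force passes 120 N, or if a joint passes its speed limit or range.

## Robot

A 6-joint arm with a two-finger parallel gripper is mounted at the origin on the work surface; the furniture and walls round the work are solid. World frame = base frame: x ahead of the robot, y to its left, z up, the work surface at z = 0. Lengths are in m, angles in rad, forces in N, time in s.
With the tool pointing down it reaches from about 0.35 to 0.975 m from the base axis. Payload 4.9 kg.
Tool frame: the origin (TCP) lies at the very end of the fingers, on their centre line; the grasp point (between the pads) lies 19 mm behind it; z points along the fingers, y is the line along which they close (so a half turn about z gives the same grasp; the last joint's range is limited). The gripper opens to 85 mm and grips with 20 to 120 N. Pads are 22 mm wide; open, the fingers measure 114 mm over their backs; the gripper's body (76 mm by 85 mm) begins 54 mm behind the grasp point. The pads swing forward as they close: fully open they stand 13 mm farther back than shut.
Start: joints at [-1.312, 0.053, 1.613, -0, 1.476, -0.119], TCP at [0.231, -0.581, 0.231] pointing down, gripper open.
Joint ranges: [-3.01, 3.01], [-1.01, 2.22], [0.06, 2.58], [-1.02, 4.17], [0.09, 2.62], [-3.14, 3.14]. Speed limits (rad/s): [2.57, 2.57, 3.14, 3.14, 3.14, 3.14].

## Interface

Orientations are given as a rotation vector (axis times angle).
In Python, from station import ctrl gives the robot as it stands. The module is installed in compiled form; this text tells all that it offers.
- The arm moves only by the tool jog_arm, never from a script. Its argument "steps" is a list of rows, each an object with "delta_rot": the turn, a rotation vector about the tool's x, y, z in degrees, a list of three; "linear": the shift along the tool's x, y, z in m, a list of three; "grip": the finger opening in m, from 0 to 0.0854. In form: [{"delta_rot": [rx, ry, rz], "linear": [x, y, z], "grip": grip}, ...]. A call has 1 to 10 rows; each row shifts and turns the commanded pose from where the row before left it, along the tool's axes as they then stand; what a row does not reach is not made up. A row lasts 1/10 s, in which the tool goes at most 50 mm and 8.59 degrees, less where a joint would pass 70% of its speed; a pose out of reach is approached as far as the arm can. A call with a gripper value outside its range is refused whole. The fingers move at their own pace and stop on an object; "newtons" is the grip in N (left out, the last holds). Time passes only in rows, so rows that do not move let the fingers close. It gives the time, the measured TCP pose, the force, the opening and the grip force at its end, in the units of the state.
- ctrl.get_obs(): the state, without advancing time (a new reading comes with each control period).
- ctrl.get_image(name): name is "scene" or "top"; returns (picture, depth): 420x560x3 uint8, red, green, blue; 420x560 float32, m along the optical axis (not along the pixel's ray), 0 where there is no reading.
- ctrl.camera_info(name): a dict with "camera_matrix" (3x3 intrinsics, pixels), "R" (3x3) and "t" (3): a world point X has camera coordinates R X + t. Camera axes: x right, y down, z forward; pixel columns grow to the right and rows downward; lengths in m; the calibration is good to about 2 mm. A picture is of the moment at which its call begins. camera_info takes no time and is no camera call.
- ctrl.finish_job(): hands the job in; it is judged then, once.
The state is a dict: "t": time; "q": joint angles; "dq": joint speeds; "effort": joint torques, N m; "tool_pos": TCP position; "tool_rot": TCP orientation; "contact_force": force on the tool from outside, world axes, zero at the start; "wrist_torque": the same for the moment, N m; "opening": finger opening in m; "grip_force": force on a finger pad.
Only numpy, scipy, OpenCV 4.12 (cv2) and the standard library are available. Lean on these libraries where they do the work, as an engineer would, in place of code of your own. Each camera call takes 0.05 s, during which the arm holds its last target. There are 200 camera calls.

## Working session

There is one attempt and no reset: what is moved stays moved. The work goes in short steps, Python scripts to look and compute and a tool call to move; the robot and the scene stay as the last step left them, time stands still between calls to the robot, and variables do not carry over. Pictures are saved under pics/ and viewed, at most 11 in all, crops included, and the job is handed in when it is done.

Besides the shell and the picture viewer there is one more tool, called after "Call:" as name(argument=value, ...) on one line, values as JSON. jog_arm: Moves the arm, as the interface text tells. Its arguments: {"type":"object","properties":{"steps":{"type":"array"},"newtons":{"type":"number"}},"required":["steps"]}

```bash
mkdir -p pics; python3 - <<'E'
from station import ctrl
import cv2,numpy as np
np.set_printoptions(precision=4,suppress=True)
for n in("top","scene"):
    im,d=ctrl.get_image(n); cv2.imwrite(f"pics/{n}0.png",im[:,:,::-1]); np.save(f"{n}0.npy",d)
    c=ctrl.camera_info(n); print(n,c)
o=ctrl.get_obs(); print({k:o[k] for k in("t","tool_pos","tool_rot","opening","contact_force")})
E
```

```text
top {'camera_matrix': array([[406.2127,   0.    , 280.1966],
       [  0.    , 406.2127, 217.6867],
       [  0.    ,   0.    ,   1.    ]]), 'R': array([[-0.0247, -0.9997,  0.0035],
       [-0.9969,  0.0243, -0.0747],
       [ 0.0745, -0.0054, -0.9972]]), 't': array([-0.005 ,  0.5409,  0.8855])}
scene {'camera_matrix': array([[383.3951,   0.    , 272.6907],
       [  0.    , 383.3951, 216.7542],
       [  0.    ,   0.    ,   1.    ]]), 'R': array([[ 0.9797,  0.1998,  0.0171],
       [ 0.1072, -0.4496, -0.8868],
       [-0.1695,  0.8706, -0.4619]]), 't': array([-0.5089,  0.025 ,  0.9665])}
{'t': 0.1, 'tool_pos': array([ 0.2304, -0.5804,  0.2302]), 'tool_rot': array([-3.0839, -0.5896,  0.0002]), 'opening': 0.08546010192172167, 'contact_force': array([ 0.6544, -0.754 , -0.2763])}
```

View pics/top0.png

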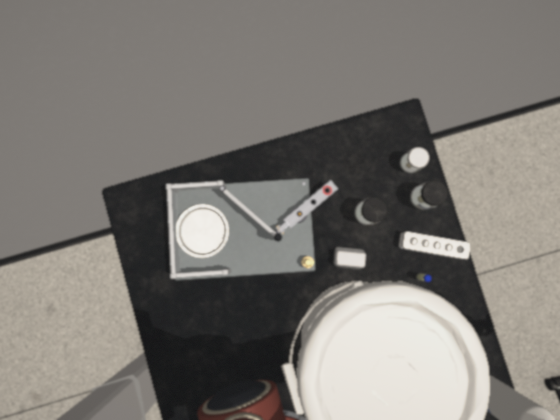

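View pics/scene0.png

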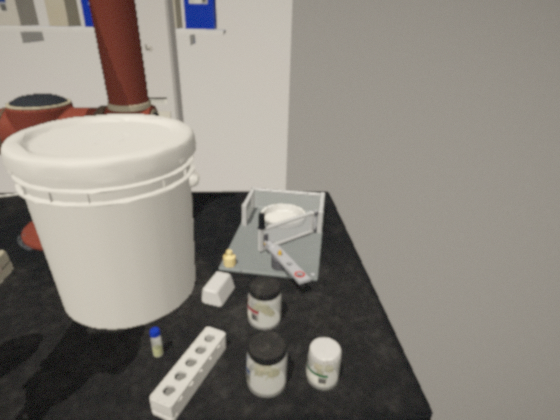

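Top: screen plate spans roughly (168–315, 180–278), knob at (278,237), red ring ~(327,189), weight (307,262), jar (371,210), timer (350,258). A tall bucket stands between arm and screen. I'll enlarge both views.

```bash
python3 - <<'E'
import cv2
a=cv2.imread("pics/top0.png")[165:285,155:395]; cv2.imwrite("pics/topc.png",cv2.resize(a,None,fx=3.3333,fy=3.3333,interpolation=cv2.INTER_CUBIC))
E
cat > h.py <<'E'
from station import ctrl
import numpy as np, cv2
from scipy.spatial.transform import Rotation as Ro
np.set_printoptions(precision=4,suppress=True)
def ray(n,u,v,z):
    c=ctrl.camera_info(n);K,R,t=c["camera_matrix"],c["R"],c["t"]
    C=-R.T@t; d=R.T@np.linalg.inv(K)@[u,v,1]; return C+d*(z-C[2])/d[2]
def proj(n,X):
    c=ctrl.camera_info(n);p=c["camera_matrix"]@(c["R"]@X+c["t"]);return p[:2]/p[2]
def pt(n,d,u,v):
    c=ctrl.camera_info(n);K,R,t=c["camera_matrix"],c["R"],c["t"]
    return R.T@(np.linalg.inv(K)@[u,v,1]*d[v,u]-t)
E
```

```text
(no output)
```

View pics/topc.png

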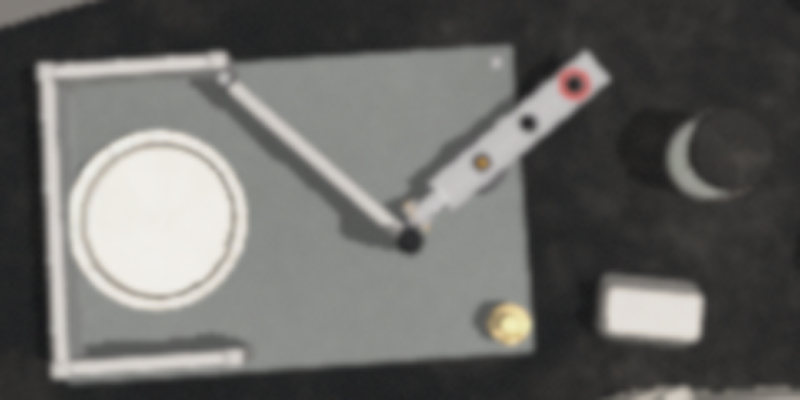

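The crop shows the pin at (482,162), middle hole (528,123), red-ringed end hole (575,85), knob top (409,240), plate corners (513,46) and (533,352), weight (510,322), and jar cap (735,150).

```bash
python3 - <<'E'
from h import *
from scipy.optimize import least_squares
obs=[("pin",482,162,.049),("mid",528,123,.04),("end",575,85,.04),("knob",409,240,.105),("c1",513,46,.008),("c2",533,352,.008),("weight",510,322,.034),("jar",735,150,.076),("timer",655,312,.034),("panelTL",40,68,.065),("panelBL",60,370,.065)]
P={n:ray("top",155+(u)/3.3333,165+v/3.3333,z) for n,u,v,z in obs}
for k in P: print(k,P[k])
# fit screen pose, gate, swivel
def model(p):
    x,y,th,g,s=p
    W=lambda q:np.array([x,y])+np.array([[np.cos(th),-np.sin(th)],[np.sin(th),np.cos(th)]])@q
    H=np.array([85,30])/1e3; d=np.array([-np.cos(g),-np.sin(g)]); 
    n=np.array([np.cos(g-np.pi/2),np.sin(g-np.pi/2)])
    # out: stay dir at swivel 0
    sv=np.array([np.cos(g+s-np.pi/2),np.sin(g+s-np.pi/2)])
    piv=H+.15*d+.016*n
    return {k:W(v) for k,v in dict(pin=piv+.055*sv,mid=piv+.095*sv,end=piv+.135*sv,knob=H+.158*d,c1=np.array([.105,-.16]),c2=np.array([-.105,-.16]),hinge=H,piv=piv,panelTL=np.array([.102,.148]),panelBL=np.array([-.097,.148])).items()}
ks=["pin","mid","end","knob","c1","c2"]
r=least_squares(lambda p:np.concatenate([model(p)[k]-P[k][:2] for k in ks]),[.6,-.1,0,.78,0])
print(r.x,r.fun.reshape(-1,2)*1e3)
M=model(r.x)
for k in M: print(k,M[k])
x,y,th=r.x[:3]
R=np.array([[np.cos(th),-np.sin(th)],[np.sin(th),np.cos(th)]])
print("pin in screen",R.T@(M["pin"]-[x,y]))
# depth top check
d=np.load("top0.npy")
for u,v in[(299,213),(313,202),(371,207),(350,258),(280,390),(320,295),(395,370),(350,300),(395,290)]: print(u,v,pt("top",d,u,v))
E
```

```text
pin [ 0.5463 -0.0603  0.049 ]
mid [ 0.572  -0.0917  0.04  ]
end [ 0.5964 -0.1234  0.04  ]
knob [ 0.4954 -0.0119  0.105 ]
c1 [ 0.6287 -0.0859  0.008 ]
c2 [ 0.4209 -0.0931  0.008 ]
weight [ 0.4422 -0.0764  0.034 ]
jar [ 0.5477 -0.2182  0.076 ]
timer [ 0.4464 -0.1715  0.034 ]
panelTL [0.6121 0.2212 0.065 ]
panelBL [0.4203 0.2094 0.065 ]
[ 0.5194  0.0704  0.0342  0.7852 -0.1501] [[ 0.4092 -0.0578]
 [-0.4685 -0.0323]
 [-0.0285  0.2883]
 [ 0.0006 -0.2641]
 [ 1.0806  0.013 ]
 [-0.9934  0.053 ]]
pin [ 0.5467 -0.0603]
mid [ 0.5715 -0.0917]
end [ 0.5963 -0.1231]
knob [ 0.4954 -0.0121]
c1 [ 0.6298 -0.0859]
c2 [ 0.4199 -0.0931]
hinge [0.6033 0.1033]
piv [ 0.5126 -0.0172]
panelTL [0.6163 0.2218]
panelBL [0.4174 0.215 ]
pin in screen [ 0.0229 -0.1316]
299 213 [ 0.5477 -0.0591  0.0479]
313 202 [ 0.5764 -0.0944 -0.0008]
371 207 [ 0.5544 -0.2092  0.0752]
350 258 [ 0.4477 -0.1687  0.0313]
280 390 [ 0.16   -0.0086 -0.0014]
320 295 [ 0.367  -0.1025  0.0111]
395 370 [ 0.2869 -0.183   0.3006]
350 300 [ 0.3928 -0.1185  0.3063]
395 290 [ 0.4059 -0.1869  0.306 ]
```

Call:
jog_arm(steps=[{"delta_rot": [0, 0, 8.5], "linear": [0, 0, -0.045], "grip": 0.05}, {"delta_rot": [0, 0, 8.5], "linear": [0, 0, -0.045], "grip": 0.05}, {"delta_rot": [0, 0, 8.5], "linear": [0, 0, -0.045], "grip": 0.05}, {"delta_rot": [0, 0, 8.5], "linear": [0, 0, -0.045], "grip": 0.05}, {"delta_rot": [0, 0, 8.5], "linear": [0, 0, 0], "grip": 0.05}, {"delta_rot": [0, 0, 8.5], "linear": [0, 0, 0], "grip": 0.05}, {"delta_rot": [0, 0, 8.5], "linear": [0, 0, 0], "grip": 0.05}, {"delta_rot": [0, 0, 8.5], "linear": [0, 0, 0], "grip": 0.05}, {"delta_rot": [0, 0, 5.3], "linear": [0, 0, 0], "grip": 0.05}, {"delta_rot": [0, 0, 0], "linear": [0, 0, 0], "grip": 0.05}])

```text
t: 1.1
tool_pos: [0.2305, -0.5808, 0.4106]
tool_rot: [-2.827, 1.368, 0.001]
contact_force: [-0.4, 0.0, 0.4]
opening: 0.0501
grip_force: 0.0
```

Call:
jog_arm(steps=[{"delta_rot": [0, 0, 0], "linear": [-0.014, -0.0475, 0], "grip": 0.05}, {"delta_rot": [0, 0, 0], "linear": [-0.014, -0.0475, 0], "grip": 0.05}, {"delta_rot": [0, 0, 0], "linear": [-0.014, -0.0475, 0], "grip": 0.05}, {"delta_rot": [0, 0, 0], "linear": [-0.014, -0.0475, 0], "grip": 0.05}, {"delta_rot": [0, 0, 0], "linear": [-0.014, -0.0475, 0], "grip": 0.05}, {"delta_rot": [0, 0, 0], "linear": [-0.014, -0.0475, 0], "grip": 0.05}, {"delta_rot": [0, 0, 0], "linear": [-0.014, -0.0475, 0], "grip": 0.05}, {"delta_rot": [0, 0, 0], "linear": [-0.014, -0.0475, 0], "grip": 0.05}, {"delta_rot": [0, 0, 0], "linear": [-0.014, -0.0475, 0], "grip": 0.05}, {"delta_rot": [0, 0, 0], "linear": [-0.014, -0.0475, 0], "grip": 0.05}])

```text
t: 2.1
tool_pos: [0.5169, -0.1745, 0.4112]
tool_rot: [2.829, -1.365, 0.0]
contact_force: [0.1, 0.4, 0.1]
opening: 0.0498
grip_force: 0.0
```

Call:
jog_arm(steps=[{"delta_rot": [0, 0, 0], "linear": [-0.014, -0.0475, 0], "grip": 0.05}, {"delta_rot": [0, 0, 0], "linear": [-0.014, -0.0475, 0], "grip": 0.05}, {"delta_rot": [0, 0, 0], "linear": [0, 0, -0.0], "grip": 0.05}])

```text
t: 2.4
tool_pos: [0.5752, -0.0908, 0.4101]
tool_rot: [-2.833, 1.355, 0.003]
contact_force: [-0.9, -0.4, -0.1]
opening: 0.0499
grip_force: 0.0
```

```bash
python3 - <<'E'
from h import *
o=ctrl.get_obs(); print(o["t"],o["tool_pos"],o["q"])
a,d=ctrl.get_image("scene"); b,e=ctrl.get_image("top")
np.save("scene1.npy",d); np.save("top1.npy",e)
im=np.vstack([a,b])[:,:,::-1]
cv2.imwrite("pics/both1.png",cv2.resize(np.hstack([a,b])[:,:,::-1],(800,300),interpolation=cv2.INTER_AREA))
E
```

```text
2.4 [ 0.5752 -0.0908  0.4101] [-0.2852 -0.0911  1.4625  0.0018  1.7718  2.1782]
```

View pics/both1.png

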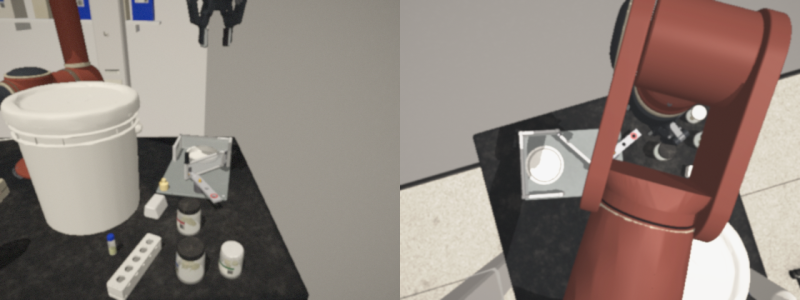

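```bash
python3 - <<'E'
from h import *
e=np.load("top1.npy"); d=np.load("scene1.npy")
for u,v in[(300,400),(336,400),(336,364),(336,310),(380,310),(290,250),(450,250),(300,150),(490,150),(320,60),(420,60),(500,60)]: print((u,v),pt("top",e,u,v))
for u,v in[(100,20),(100,90),(303,20),(288,50)]: print("s",(u,v),pt("scene",d,u,v))
E
```

```text
(300, 400) [ 0.3939 -0.0226  0.7051]
(336, 400) [ 0.3943 -0.041   0.7075]
(336, 364) [ 0.4121 -0.0418  0.7066]
(336, 310) [ 0.4395 -0.0431  0.7044]
(380, 310) [ 0.4387 -0.0668  0.7031]
(290, 250) [ 0.4719 -0.0197  0.695 ]
(450, 250) [ 0.4699 -0.1036  0.7089]
(300, 150) [ 0.5232 -0.0256  0.7175]
(490, 150) [ 0.5196 -0.1206  0.7229]
(320, 60) [ 0.566  -0.0362  0.7276]
(420, 60) [ 0.5654 -0.0865  0.7265]
(500, 60) [ 0.5639 -0.126   0.7276]
s (100, 20) [0.0686 0.1694 0.4644]
s (100, 90) [0.0548 0.1414 0.3122]
s (303, 20) [0.3895 1.3248 0.4673]
s (288, 50) [ 0.559  -0.1172  0.4343]
```

```bash
cat >> h.py <<'E'
def cloud(n,d,s=1):
    c=ctrl.camera_info(n);K,R,t=c["camera_matrix"],c["R"],c["t"]
    v,u=np.mgrid[0:420:s,0:560:s]; z=d[::s,::s]; m=z>0
    return ((np.linalg.inv(K)@np.stack([u[m],v[m],np.ones(m.sum())])*z[m]).T-t)@R
E
python3 - <<'E'
from h import *
P=cloud("top",np.load("top0.npy"))
b=P[(P[:,2]>.285)&(P[:,0]>.1)&(P[:,1]<0)]
c,r=cv2.minEnclosingCircle(b[:,:2].astype(np.float32)); print("bucket",c,r,b[:,2].max(),b[:,2].mean())
np.save("bucket.npy",[*c,r])
Q=cloud("top",np.load("top1.npy")); Q=Q[(Q[:,2]>.5)]
for lo in np.arange(.3,.66,.04):
    q=Q[(Q[:,0]>lo)&(Q[:,0]<lo+.04)]
    if len(q): print(round(lo,2),len(q),q.min(0),q.max(0))
E
```

```text
bucket (0.5423797369003296, -0.2514999508857727) 0.38492274284362793 0.4931731012312111 0.32450268443039215
0.34 247 [ 0.3693 -0.0809  0.6641] [0.38   0.0203 0.6968]
0.38 11898 [ 0.38   -0.1035  0.6568] [0.42   0.0167 0.7099]
0.42 14647 [ 0.42   -0.1158  0.658 ] [0.46   0.0032 0.7099]
0.46 11984 [ 0.46   -0.1278  0.6287] [0.5    0.0001 0.7193]
0.5 11408 [ 0.5    -0.1435  0.5002] [ 0.54   -0.0116  0.7301]
0.54 24231 [ 0.54   -0.1509  0.5032] [ 0.58   -0.0234  0.7336]
0.58 6495 [ 0.58   -0.1539  0.5819] [ 0.6199 -0.0253  0.7334]
0.62 3 [ 0.6201 -0.0662  0.6758] [ 0.6225 -0.0655  0.6857]
```

```bash
python3 - <<'E'
from h import *
P=cloud("top",np.load("top0.npy"))
b=P[(P[:,2]>.285)&(P[:,2]<.33)&(P[:,0]>.1)&(P[:,0]<.5)&(P[:,1]<-.03)&(P[:,1]>-.4)]
c,r=cv2.minEnclosingCircle(b[:,:2].astype(np.float32)); print("bucket",c,r,np.percentile(b[:,2],99),b.min(0),b.max(0))
E
```

```text
bucket (0.27646926045417786, -0.17932471632957458) 0.14449378848075867 0.31051838421681444 [ 0.2127 -0.3207  0.285 ] [ 0.417  -0.0364  0.3126]
```

```bash
cat >> h.py <<'E'
def toolR(az,th):
    bx=np.array([np.cos(az),np.sin(az),0]);Z=np.array([0,0,1.])
    x=bx*np.cos(th)+Z*np.sin(th); z=-Z*np.cos(th)+bx*np.sin(th)
    return np.column_stack([x,np.cross(z,x),z])
def cur():
    o=ctrl.get_obs(); return np.array(o["tool_pos"]),Ro.from_rotvec(o["tool_rot"]).as_matrix()
def plan(wps,start=None):
    """wps: list of (G,az,tilt,nrows); prints rows"""
    p,R=start or cur()
    for G,az,th,n in wps:
        R1=toolR(az,th);p1=np.array(G)+.019*R1[:,2]
        w=Ro.from_matrix(R.T@R1).as_rotvec(); 
        for i in range(n):
            dp=(p1-p)/(n-i); print(np.round(R.T@dp,4).tolist(),np.round(np.degrees(w/n),1).tolist())
            p=p+dp; R=R@Ro.from_rotvec(w/n).as_matrix()
        print("-- end",p1)
    return p,R
def st():
    p,R=cur();o=ctrl.get_obs();z=R[:,2];x=R[:,0]
    print("t",round(o["t"],2),"tcp",p,"G",p-.019*z,"az",np.arctan2(x[1],x[0]),"tilt",np.arcsin(x[2]),"roll",R[2,1],"F",o["contact_force"],"open",round(o["opening"],4),"q",o["q"])
E
python3 - <<'E'
from h import *
st()
s=plan([((.5715,-.0917,.30),-.9015,.35,4)])
plan([((.5715,-.0917,.13),-.9015,.35,4)],s)
E
```

```text
t 2.5 tcp [ 0.5736 -0.0945  0.4106] G [ 0.5736 -0.0945  0.4296] az -0.8977188649182266 tilt -0.0008383709953178794 roll 0.001152130346633384 F [-0.1319 -0.4186  0.338 ] open 0.0501 q [-0.2911 -0.0934  1.4639 -0.0005  1.7724  2.1773]
[0.0008, -0.0001, 0.0321] [0.0, 5.0, 0.1]
[-0.002, -0.0001, 0.0321] [0.0, 5.0, 0.1]
[-0.0048, -0.0001, 0.0318] [0.0, 5.0, 0.1]
[-0.0076, -0.0, 0.0312] [0.0, 5.0, 0.1]
-- end [ 0.5755 -0.0968  0.2822]
[-0.0146, 0.0, 0.0399] [0.0, -0.0, 0.0]
[-0.0146, 0.0, 0.0399] [0.0, -0.0, 0.0]
[-0.0146, 0.0, 0.0399] [0.0, -0.0, 0.0]
[-0.0146, 0.0, 0.0399] [0.0, -0.0, 0.0]
-- end [ 0.5755 -0.0968  0.1122]
```

Call:
jog_arm(steps=[{"delta_rot": [0, 5, 0.1], "linear": [0.0008, 0, 0.032], "grip": 0.05}, {"delta_rot": [0, 5, 0.1], "linear": [-0.002, 0, 0.032], "grip": 0.05}, {"delta_rot": [0, 5, 0], "linear": [-0.005, 0, 0.032], "grip": 0.05}, {"delta_rot": [0, 5, 0], "linear": [-0.0075, 0, 0.031], "grip": 0.05}, {"delta_rot": [0, 0, 0], "linear": [-0.0146, 0, 0.04], "grip": 0.05}, {"delta_rot": [0, 0, 0], "linear": [-0.0146, 0, 0.04], "grip": 0.05}, {"delta_rot": [0, 0, 0], "linear": [-0.0146, 0, 0.04], "grip": 0.05}, {"delta_rot": [0, 0, 0], "linear": [-0.0146, 0, 0.04], "grip": 0.05}, {"delta_rot": [0, 0, 0], "linear": [0, 0, 0], "grip": 0.05}, {"delta_rot": [0, 0, 0], "linear": [0, 0, 0], "grip": 0.05}])

```text
t: 3.5
tool_pos: [0.5747, -0.0988, 0.1129]
tool_rot: [2.655, -1.292, 0.467]
contact_force: [0.5, 0.7, 0.9]
opening: 0.0501
grip_force: 0.0
```

```bash
python3 - <<'E'
from h import *
st()
a,d=ctrl.get_image("scene"); b,e=ctrl.get_image("top")
np.save("scene2.npy",d); np.save("top2.npy",e)
c=cv2.resize(a[60:340,180:400],None,fx=2,fy=2,interpolation=cv2.INTER_CUBIC)
b2=cv2.resize(b,(350,262),interpolation=cv2.INTER_AREA); b2=np.vstack([b2,cv2.resize(a,(350,262),interpolation=cv2.INTER_AREA),np.zeros((36,350,3),np.uint8)])
cv2.imwrite("pics/v2.png",np.hstack([c,b2])[:,:,::-1])
Q=cloud("top",e); Q=Q[(Q[:,2]>.33)]
for lo in np.arange(.16,.66,.04):
    q=Q[(Q[:,0]>lo)&(Q[:,0]<lo+.04)&(abs(Q[:,1])<.3)]
    if len(q): print(round(lo,2),len(q),q.min(0),q.max(0))
S=cloud("scene",d); S=S[(S[:,2]>.318)&(S[:,0]>.15)&(abs(S[:,1])<.25)]
for lo in np.arange(.16,.66,.04):
    q=S[(S[:,0]>lo)&(S[:,0]<lo+.04)]
    if len(q): print("s",round(lo,2),len(q),q.min(0),q.max(0))
E
```

```text
t 3.5 tcp [ 0.5747 -0.0988  0.1129] G [ 0.5707 -0.0937  0.1307] az -0.9056414873985333 tilt 0.34865869708180325 roll 0.0008748621512128241 F [0.5298 0.6614 0.8979] open 0.0501 q [-0.1898 -0.0828  1.9822 -0.2719  0.9924  2.4075]
0.28 1502 [ 0.2931 -0.0342  0.4615] [0.32   0.0695 0.5244]
0.32 4256 [ 0.32   -0.0386  0.4445] [0.36   0.0645 0.519 ]
0.36 3757 [ 0.36   -0.0646  0.393 ] [0.4    0.0612 0.4942]
0.4 3344 [ 0.4    -0.0729  0.355 ] [0.44   0.0614 0.4671]
0.44 1901 [ 0.44   -0.0816  0.3387] [0.48   0.0567 0.4583]
0.48 3273 [ 0.4801 -0.0897  0.3418] [0.52   0.0494 0.445 ]
0.52 2422 [ 0.52   -0.089   0.3742] [0.5599 0.0413 0.4339]
0.56 49 [ 0.5602 -0.0446  0.342 ] [0.5649 0.0298 0.3849]
0.64 3186 [0.6657 0.2448 0.33  ] [0.68   0.2999 0.5444]
s 0.16 63 [ 0.1695 -0.0096  0.4789] [0.1998 0.0189 0.4999]
s 0.2 271 [ 0.2004 -0.0228  0.4563] [0.2397 0.0163 0.4995]
s 0.24 559 [ 0.24   -0.0302  0.434 ] [0.2798 0.0093 0.4997]
s 0.28 916 [ 0.28   -0.0361  0.4096] [ 0.32   -0.0023  0.5004]
s 0.32 1306 [ 0.3201 -0.043   0.3898] [0.36   0.0254 0.502 ]
s 0.36 1129 [ 0.36   -0.0683  0.3778] [0.3999 0.0215 0.4878]
s 0.4 1161 [ 0.4    -0.0764  0.3713] [0.44   0.0139 0.4622]
s 0.44 1227 [ 0.44   -0.0838  0.3563] [ 0.4799 -0.0525  0.4526]
s 0.48 1440 [ 0.48   -0.094   0.3181] [ 0.52   -0.0473  0.4402]
s 0.52 1804 [ 0.52   -0.0928  0.318 ] [0.56   0.0304 0.4272]
s 0.56 79 [ 0.56   -0.0615  0.3181] [0.5637 0.0272 0.377 ]
s 0.64 76 [0.6777 0.2418 0.3204] [0.68   0.25   0.5137]
```

View pics/v2.png

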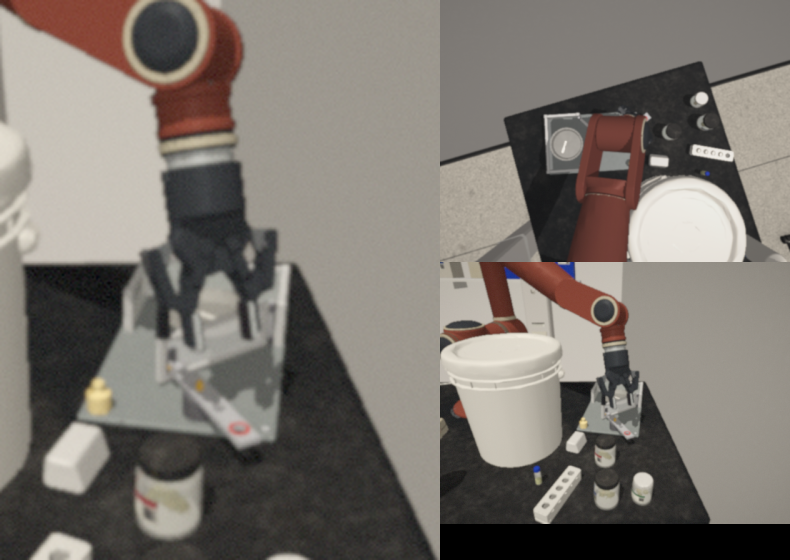

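```bash
python3 - <<'E'
from h import *
s=plan([((.5715,-.0917,.09),-.9015,.45,2)])
plan([((.5715,-.0917,.065),-.9015,.45,1)],s)
E
```

```text
[-0.0079, 0.0001, 0.0203] [-0.0, 2.8, -0.1]
[-0.0089, 0.0, 0.0199] [-0.0, 2.8, -0.1]
-- end [ 0.5766 -0.0982  0.0729]
[-0.0109, 0.0, 0.0225] [-0.0, 0.0, 0.0]
-- end [ 0.5766 -0.0982  0.0479]
```

Call:
jog_arm(steps=[{"delta_rot": [0, 2.8, -0.1], "linear": [-0.008, 0, 0.02], "grip": 0.05}, {"delta_rot": [0, 2.8, -0.1], "linear": [-0.009, 0, 0.02], "grip": 0.05}, {"delta_rot": [0, 0, 0], "linear": [-0.011, 0, 0.0225], "grip": 0.05}, {"delta_rot": [0, 0, 0], "linear": [0, 0, 0], "grip": 0.05}, {"delta_rot": [0, 0, 0], "linear": [0, 0, 0], "grip": 0.05}])

```text
t: 4.1
tool_pos: [0.5761, -0.0971, 0.0469]
tool_rot: [2.599, -1.258, 0.595]
contact_force: [-0.5, -0.5, 0.3]
opening: 0.0499
grip_force: 0.0
```

```bash
python3 - <<'E'
from h import *
from scipy.spatial import cKDTree
st()
a,d=ctrl.get_image("scene"); b,e=ctrl.get_image("top")
P=np.vstack([cloud("top",np.load("top0.npy")),cloud("scene",np.load("scene0.npy"))])
B=P[(P[:,2]>.2)&(P[:,2]<.33)&(P[:,0]>.12)&(P[:,0]<.5)&(P[:,1]<-.02)&(P[:,1]>-.4)]
Q=np.vstack([cloud("top",e),cloud("scene",d)])
T=cKDTree(P[P[:,2]>-.1]); dd,_=T.query(Q)
A=Q[(dd>.012)&(Q[:,2]>.2)&(Q[:,0]>.12)&(Q[:,0]<.6)&(abs(Q[:,1])<.25)]
dist,i=cKDTree(B).query(A); k=np.argsort(dist)[::40][:12]
for j in k: print(dist[j],A[j],B[i[j]])
c=cv2.resize(a[130:330,200:360],None,fx=3,fy=3,interpolation=cv2.INTER_CUBIC)
cv2.imwrite("pics/v3.png",c[:,:,::-1])
p,R=cur(); print("tcp px in crop",(proj("scene",p)-[200,130])*3)
E
```

```text
t 4.1 tcp [ 0.5761 -0.0971  0.0469] G [ 0.5709 -0.0906  0.064 ] az -0.9021841946846871 tilt 0.44962520634268666 roll -0.0011461034570413586 F [-0.5176 -0.501   0.3217] open 0.0499 q [-0.1527 -0.0055  2.0549 -0.4248  0.7983  2.5739]
0.044108767178273764 [ 0.3918 -0.055   0.3366] [ 0.3688 -0.0785  0.3072]
0.04738932245267707 [ 0.3877 -0.0513  0.3411] [ 0.3688 -0.0785  0.3072]
0.04956756944671021 [ 0.3841 -0.0486  0.3439] [ 0.3575 -0.0706  0.3084]
0.05111423422126868 [ 0.4169 -0.0582  0.3226] [ 0.3799 -0.0883  0.3042]
0.05252465652116499 [ 0.4161 -0.0557  0.3238] [ 0.3799 -0.0883  0.3042]
0.05377264020128056 [ 0.3842 -0.0478  0.349 ] [ 0.3575 -0.0706  0.3084]
0.05496028724008516 [ 0.385  -0.0478  0.3501] [ 0.3575 -0.0706  0.3084]
0.05576242879865513 [ 0.3826 -0.0476  0.3525] [ 0.3575 -0.0706  0.3084]
0.05657255932265533 [ 0.3657 -0.0432  0.3579] [ 0.3517 -0.0659  0.3081]
0.0574740210466991 [ 0.4179 -0.0543  0.3308] [ 0.3771 -0.0851  0.3046]
0.05813179256759617 [ 0.3804 -0.0459  0.3557] [ 0.3575 -0.0706  0.3084]
0.05887540821384023 [ 0.4283 -0.0585  0.3198] [ 0.3831 -0.094   0.3069]
tcp px in crop [274.6842 393.4157]
```

View pics/v3.png

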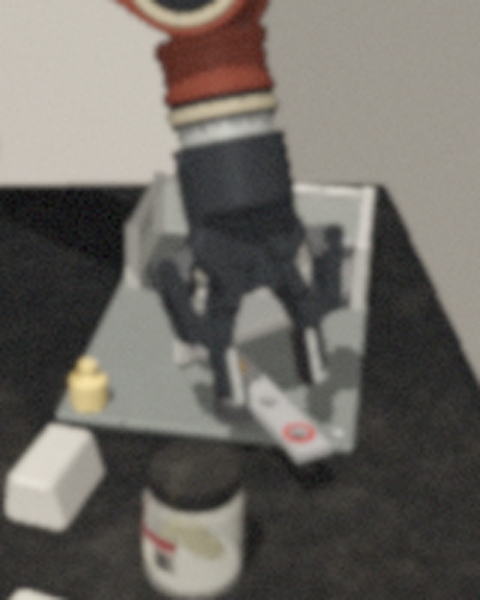

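Call:
jog_arm(newtons=30, steps=[{"delta_rot": [0, 0, 0], "linear": [-0.0055, 0, 0.0125], "grip": 0.05}, {"delta_rot": [0, 0, 0], "linear": [-0.0055, 0, 0.0125], "grip": 0.05}, {"delta_rot": [0, 0, 0], "linear": [0, 0, 0], "grip": 0.05}, {"delta_rot": [0, 0, 0], "linear": [0, 0, 0], "grip": 0.035}, {"delta_rot": [0, 0, 0], "linear": [0, 0, 0], "grip": 0.02}, {"delta_rot": [0, 0, 0], "linear": [0, 0, 0], "grip": 0.02}, {"delta_rot": [0, 0, 0], "linear": [0, 0, 0], "grip": 0.02}])

```text
t: 4.9
tool_pos: [0.5749, -0.0972, 0.017]
tool_rot: [2.599, -1.258, 0.59]
contact_force: [1.0, 0.3, -2.4]
opening: 0.0235
grip_force: 29.5
```

```bash
python3 - <<'E'
from h import *
st()
E
```

```text
t 4.9 tcp [ 0.5749 -0.0972  0.017 ] G [ 0.5698 -0.0908  0.0341] az -0.9015585503849364 tilt 0.44689459061522313 roll 0.000581712337337531 F [ 1.0047  0.2701 -2.364 ] open 0.0235 q [-0.1536  0.047   2.0622 -0.4484  0.7466  2.607 ]
```

```bash
cat >> h.py <<'E'
def arc(P,r,az,a,z0): 
    return (P[0]+r*np.cos(a)*np.cos(az),P[1]+r*np.cos(a)*np.sin(az),z0+r*np.sin(a))
E
python3 - <<'E'
from h import *
P=(.5122,-.0176);t=.447
s=plan([(arc(P,.0932,-.9015,a,.0341),-.9015,t,1) for a in(.1,.2,.3,.42)])
s=plan([(arc(P,.0932,az,.42,.0341),az,t,1) for az in np.linspace(-.9015,0,10)[1:]],s)
plan([(arc(P,.0932,0,a,.0341),0,t,1) for a in (.3,.2,.1,.03,-.01)],s)
E
```

```text
[0.0036, -0.0002, -0.0085] [0.0, 0.0, -0.0]
-- end [ 0.5748 -0.0968  0.0263]
[0.0027, -0.0, -0.0089] [-0.0, 0.0, -0.0]
-- end [ 0.574  -0.0957  0.0355]
[0.0018, 0.0, -0.0091] [0.0, 0.0, -0.0]
-- end [ 0.5725 -0.0939  0.0445]
[0.001, -0.0, -0.0111] [0.0, 0.0, -0.0]
-- end [ 0.5701 -0.0908  0.055 ]
[-0.0004, -0.0093, -0.0002] [2.5, -0.0, -5.2]
-- end [ 0.5771 -0.0846  0.055 ]
[-0.0004, -0.0093, -0.0002] [2.5, -0.0, -5.2]
-- end [ 0.5835 -0.0778  0.055 ]
[-0.0004, -0.0093, -0.0002] [2.5, 0.0, -5.2]
-- end [ 0.5892 -0.0704  0.055 ]
[-0.0004, -0.0093, -0.0002] [2.5, 0.0, -5.2]
-- end [ 0.5941 -0.0624  0.055 ]
[-0.0004, -0.0093, -0.0002] [2.5, -0.0, -5.2]
-- end [ 0.5981 -0.054   0.055 ]
[-0.0004, -0.0093, -0.0002] [2.5, 0.0, -5.2]
-- end [ 0.6013 -0.0452  0.055 ]
[-0.0004, -0.0093, -0.0002] [2.5, 0.0, -5.2]
-- end [ 0.6036 -0.0362  0.055 ]
[-0.0004, -0.0093, -0.0002] [2.5, -0.0, -5.2]
-- end [ 0.605  -0.0269  0.055 ]
[-0.0004, -0.0093, -0.0002] [2.5, -0.0, -5.2]
-- end [ 0.6055 -0.0176  0.055 ]
[-0.001, -0.0, 0.0111] [0.0, 0.0, 0.0]
-- end [ 0.6095 -0.0176  0.0445]
[-0.0018, -0.0, 0.0091] [-0.0, 0.0, -0.0]
-- end [ 0.6118 -0.0176  0.0355]
[-0.0027, -0.0, 0.0089] [-0.0, 0.0, 0.0]
-- end [ 0.6131 -0.0176  0.0263]
[-0.0024, -0.0, 0.0061] [-0.0, 0.0, 0.0]
-- end [ 0.6136 -0.0176  0.0198]
[-0.0016, -0.0, 0.0034] [0.0, 0.0, 0.0]
-- end [ 0.6136 -0.0176  0.016 ]
```

Call:
jog_arm(steps=[{"delta_rot": [0, 0, 0], "linear": [0.0036, 0, -0.0085], "grip": 0.02}, {"delta_rot": [0, 0, 0], "linear": [0.0027, 0, -0.009], "grip": 0.02}, {"delta_rot": [0, 0, 0], "linear": [0.0018, 0, -0.009], "grip": 0.02}, {"delta_rot": [0, 0, 0], "linear": [0.001, 0, -0.011], "grip": 0.02}, {"delta_rot": [0, 0, 0], "linear": [0, 0, 0], "grip": 0.02}, {"delta_rot": [0, 0, 0], "linear": [0, 0, 0], "grip": 0.02}])

```text
t: 5.5
tool_pos: [0.5704, -0.0911, 0.0557]
tool_rot: [2.599, -1.258, 0.593]
contact_force: [0.3, -0.4, -1.7]
opening: 0.0232
grip_force: 29.8
```

```bash
python3 - <<'E'
from h import *
st()
a,d=ctrl.get_image("scene")
c=cv2.resize(a[130:330,200:360],None,fx=3,fy=3,interpolation=cv2.INTER_CUBIC)
cv2.imwrite("pics/v4.png",c[:,:,::-1])
E
```

```text
t 5.5 tcp [ 0.5704 -0.0911  0.0557] G [ 0.5653 -0.0847  0.0728] az -0.901339472686159 tilt 0.448520094662566 roll 4.730575822045613e-05 F [ 0.2626 -0.3845 -1.7365] open 0.0232 q [-0.1425 -0.0336  2.0645 -0.4203  0.8203  2.5738]
```

View pics/v4.png

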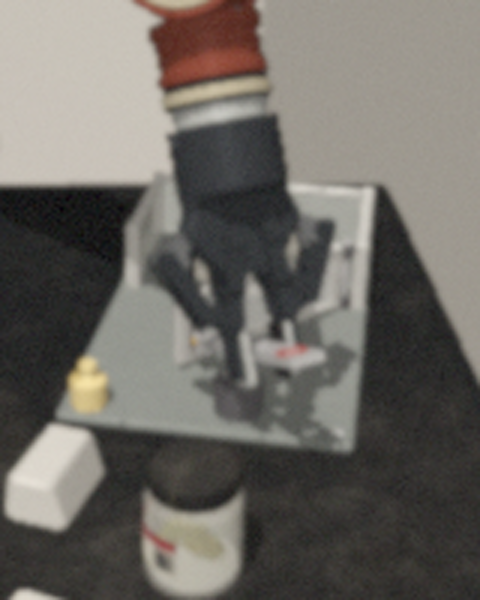

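The bar is held and tipped up clear of the pin, with the red ring at (293,352). Next I'll swing it counter-clockwise.

Call:
jog_arm(steps=[{"delta_rot": [2.5, 0, -5.2], "linear": [-0.0004, -0.0093, -0.0002], "grip": 0.02}, {"delta_rot": [2.5, 0, -5.2], "linear": [-0.0004, -0.0093, -0.0002], "grip": 0.02}, {"delta_rot": [2.5, 0, -5.2], "linear": [-0.0004, -0.0093, -0.0002], "grip": 0.02}, {"delta_rot": [2.5, 0, -5.2], "linear": [-0.0004, -0.0093, -0.0002], "grip": 0.02}, {"delta_rot": [2.5, 0, -5.2], "linear": [-0.0004, -0.0093, -0.0002], "grip": 0.02}, {"delta_rot": [2.5, 0, -5.2], "linear": [-0.0004, -0.0093, -0.0002], "grip": 0.02}, {"delta_rot": [2.5, 0, -5.2], "linear": [-0.0004, -0.0093, -0.0002], "grip": 0.02}, {"delta_rot": [2.5, 0, -5.2], "linear": [-0.0004, -0.0093, -0.0002], "grip": 0.02}, {"delta_rot": [2.5, 0, -5.2], "linear": [-0.0004, -0.0093, -0.0002], "grip": 0.02}, {"delta_rot": [0, 0, 0], "linear": [0, 0, 0], "grip": 0.02}])

```text
t: 6.55
tool_pos: [0.6064, -0.0176, 0.0557]
tool_rot: [-3.06, -0.006, -0.699]
contact_force: [3.3, 3.7, -0.2]
opening: 0.0235
grip_force: 29.9
```

```bash
python3 - <<'E'
from h import *
st()
P=(.5122,-.0176);t=.447
plan([(arc(P,.0932,0,a,.0341),0,t,1) for a in (.3,.2,.1,.03,-.01)])
E
```

```text
t 6.55 tcp [ 0.6064 -0.0176  0.0557] G [ 0.5981 -0.0177  0.0728] az 0.003550690623984716 tilt 0.44919581746287346 roll -0.002282603562756817 F [ 3.3357  3.6695 -0.1986] open 0.0235 q [-0.1921 -0.0576  2.0878  0.1396  0.6749  1.2848]
[-0.0021, 0.0, 0.0114] [-0.2, -0.1, 0.2]
-- end [ 0.6095 -0.0176  0.0445]
[-0.0018, -0.0, 0.0091] [0.0, 0.0, -0.0]
-- end [ 0.6118 -0.0176  0.0355]
[-0.0027, 0.0, 0.0089] [0.0, 0.0, -0.0]
-- end [ 0.6131 -0.0176  0.0263]
[-0.0024, 0.0, 0.0061] [-0.0, 0.0, -0.0]
-- end [ 0.6136 -0.0176  0.0198]
[-0.0016, 0.0, 0.0034] [-0.0, 0.0, -0.0]
-- end [ 0.6136 -0.0176  0.016 ]
```

Call:
jog_arm(steps=[{"delta_rot": [0, 0, 0], "linear": [-0.002, 0, 0.0115], "grip": 0.02}, {"delta_rot": [0, 0, 0], "linear": [-0.002, 0, 0.009], "grip": 0.02}, {"delta_rot": [0, 0, 0], "linear": [-0.0027, 0, 0.009], "grip": 0.02}, {"delta_rot": [0, 0, 0], "linear": [-0.0024, 0, 0.006], "grip": 0.02}, {"delta_rot": [0, 0, 0], "linear": [-0.0016, 0, 0.0034], "grip": 0.02}, {"delta_rot": [0, 0, 0], "linear": [0, 0, 0], "grip": 0.02}, {"delta_rot": [0, 0, 0], "linear": [0, 0, 0], "grip": 0.05}, {"delta_rot": [0, 0, 0], "linear": [0, 0, 0], "grip": 0.05}, {"delta_rot": [0, 0, 0], "linear": [0, 0, 0], "grip": 0.05}])

```text
t: 7.45
tool_pos: [0.6112, -0.0182, 0.0137]
tool_rot: [-3.063, -0.007, -0.692]
contact_force: [-0.2, -0.9, -0.3]
opening: 0.05
grip_force: 0.0
```

Call:
jog_arm(steps=[{"delta_rot": [0, 0, 0], "linear": [0.009, 0, -0.018], "grip": 0.05}, {"delta_rot": [0, 0, 0], "linear": [0.0174, 0, -0.036], "grip": 0.05}, {"delta_rot": [0, 0, 0], "linear": [0.0174, 0, -0.036], "grip": 0.05}, {"delta_rot": [0, 0, 0], "linear": [0.0174, 0, -0.036], "grip": 0.05}, {"delta_rot": [0, 0, 0], "linear": [0, 0, 0], "grip": 0.05}])

```text
t: 7.95
tool_pos: [0.6171, -0.0191, 0.1636]
tool_rot: [3.058, 0.008, 0.715]
contact_force: [0.9, 0.8, 1.7]
opening: 0.0503
grip_force: 0.0
```

```bash
python3 - <<'E'
from h import *
st()
a,d=ctrl.get_image("scene"); b,e=ctrl.get_image("top")
c=cv2.resize(a[160:320,210:350],None,fx=3,fy=3,interpolation=cv2.INTER_CUBIC)
f=cv2.resize(b[165:285,235:355],None,fx=3,fy=3,interpolation=cv2.INTER_CUBIC)
f=np.vstack([f,np.zeros((120,360,3),np.uint8)])
cv2.imwrite("pics/v5.png",np.hstack([c,f])[:,:,::-1])
E
```

```text
t 7.95 tcp [ 0.6171 -0.0191  0.1636] G [ 0.6087 -0.0191  0.1806] az 0.005804567655976132 tilt 0.45948970442202475 roll 0.002612473076100172 F [0.8648 0.7689 1.6516] open 0.0503 q [-0.1894 -0.1879  2.0073  0.1088  0.8727  1.3253]
```

View pics/v5.png

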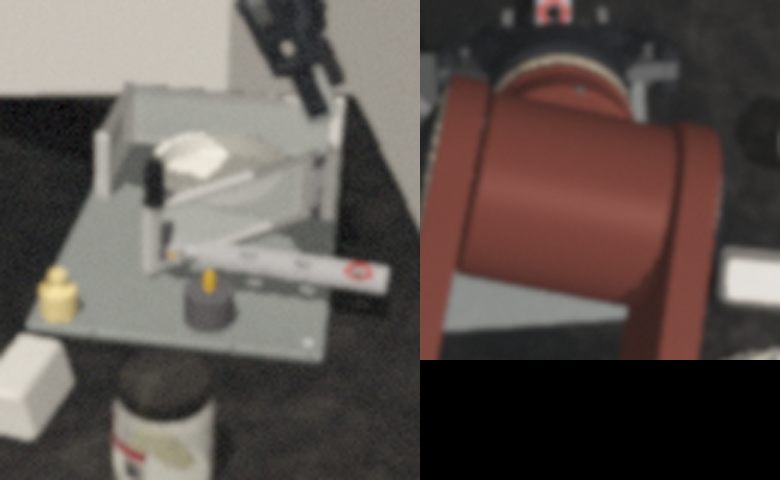

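The stay lies level beside the pin (right of it, ring at (358,271)), released; the knob is at about (154,183). Next is the knob.

```bash
python3 - <<'E'
from h import *
print("knob top expected crop",(proj("scene",np.array([.4954,-.0121,.105]))-[210,160])*3, "base",(proj("scene",np.array([.4954,-.0121,.069]))-[210,160])*3)
s=plan([((.4954,-.0121,.16),0,0,5)])
s=plan([((.4954,-.0121,.095),0,0,3)],s)
H=np.array([.6033,.1033]);th=.0342
w=[]
for i,g in enumerate(np.linspace(.785,.24,9)[1:]):
    k=H-.158*np.array([np.cos(g+th),np.sin(g+th)]); w.append(((*k,.095),-(.785-g),0,1))
plan(w,s)
E
```

```text
knob top expected crop [154.2616 156.9261] base [154.087  200.8965]
[-0.0226, -0.0014, -0.0075] [-0.0, -5.1, 0.1]
[-0.0232, -0.0014, -0.0054] [-0.0, -5.1, 0.1]
[-0.0236, -0.0013, -0.0033] [-0.0, -5.1, 0.1]
[-0.0238, -0.0013, -0.0012] [-0.0, -5.1, 0.1]
[-0.0238, -0.0013, 0.0009] [-0.0, -5.1, 0.1]
-- end [ 0.4954 -0.0121  0.141 ]
[-0.0, -0.0, 0.0217] [-0.0, -0.0, 0.0]
[-0.0, -0.0, 0.0217] [-0.0, -0.0, 0.0]
[-0.0, -0.0, 0.0217] [-0.0, -0.0, 0.0]
-- end [ 0.4954 -0.0121  0.076 ]
[-0.0076, -0.0076, 0.0] [0.0, -0.0, 3.9]
-- end [ 0.4878 -0.0045  0.076 ]
[-0.0076, -0.0076, 0.0] [-0.0, -0.0, 3.9]
-- end [0.4807 0.0036 0.076 ]
[-0.0076, -0.0076, 0.0] [0.0, -0.0, 3.9]
-- end [0.4742 0.0122 0.076 ]
[-0.0076, -0.0076, 0.0] [-0.0, 0.0, 3.9]
-- end [0.4683 0.0212 0.076 ]
[-0.0076, -0.0076, 0.0] [-0.0, -0.0, 3.9]
-- end [0.4631 0.0305 0.076 ]
[-0.0076, -0.0076, 0.0] [0.0, -0.0, 3.9]
-- end [0.4584 0.0403 0.076 ]
[-0.0076, -0.0076, 0.0] [-0.0, 0.0, 3.9]
-- end [0.4545 0.0503 0.076 ]
[-0.0076, -0.0076, 0.0] [-0.0, 0.0, 3.9]
-- end [0.4512 0.0605 0.076 ]
```

Call:
jog_arm(steps=[{"delta_rot": [0, -5.2, 0.1], "linear": [-0.0226, -0.0014, -0.0075], "grip": 0.05}, {"delta_rot": [0, -5.2, 0.1], "linear": [-0.0232, -0.0014, -0.0054], "grip": 0.05}, {"delta_rot": [0, -5.1, 0.1], "linear": [-0.0236, -0.0013, -0.0033], "grip": 0.05}, {"delta_rot": [0, -5.1, 0], "linear": [-0.0238, -0.0013, -0.0012], "grip": 0.05}, {"delta_rot": [0, -5.1, 0], "linear": [-0.0238, -0.0013, 0.001], "grip": 0.05}, {"delta_rot": [0, 0, 0], "linear": [0, 0, 0], "grip": 0.05}, {"delta_rot": [0, 0, 0], "linear": [0, 0, 0], "grip": 0.05}])

```text
t: 8.75
tool_pos: [0.4944, -0.0115, 0.1381]
tool_rot: [-3.139, 0.001, 0.005]
contact_force: [-0.1, -0.1, 0.2]
opening: 0.0502
grip_force: 0.0
```

```bash
python3 - <<'E'
from h import *
st(); plan([((.4954,-.0121,.095),0,0,3)])
E
```

```text
t 8.75 tcp [ 0.4944 -0.0115  0.1381] G [ 0.4944 -0.0115  0.1571] az -0.000357915353634642 tilt -0.0033441010956072404 roll -0.002468812889061116 F [-0.0524 -0.1173  0.2414] open 0.0502 q [-0.1749 -0.1868  2.0002  0.0019  1.3319  1.3958]
[0.0004, 0.0003, 0.0207] [-0.0, 0.1, -0.0]
[0.0004, 0.0002, 0.0207] [-0.0, 0.1, -0.0]
[0.0004, 0.0002, 0.0207] [-0.0, 0.1, -0.0]
-- end [ 0.4954 -0.0121  0.076 ]
```

Call:
jog_arm(steps=[{"delta_rot": [0, 0.1, 0], "linear": [0.0004, 0.0002, 0.0207], "grip": 0.05}, {"delta_rot": [0, 0.1, 0], "linear": [0.0004, 0.0002, 0.0207], "grip": 0.05}, {"delta_rot": [0, 0, 0], "linear": [0.0004, 0.0002, 0.0205], "grip": 0.05}, {"delta_rot": [0, 0, 0], "linear": [0, 0, 0], "grip": 0.03}, {"delta_rot": [0, 0, 0], "linear": [0, 0, 0], "grip": 0.01}, {"delta_rot": [0, 0, 0], "linear": [0, 0, 0], "grip": 0.01}, {"delta_rot": [0, 0, 0], "linear": [0, 0, 0], "grip": 0.01}, {"delta_rot": [0, 0, 0], "linear": [0, 0, 0], "grip": 0.01}])

```text
t: 9.55
tool_pos: [0.4968, -0.0119, 0.0788]
tool_rot: [-3.139, 0.001, -0.006]
contact_force: [1.8, 1.2, -1.9]
opening: 0.0136
grip_force: 30.4
```

Call:
jog_arm(steps=[{"delta_rot": [0, 0, 3.9], "linear": [-0.0076, -0.0076, 0], "grip": 0.01}, {"delta_rot": [0, 0, 3.9], "linear": [-0.0076, -0.0076, 0], "grip": 0.01}, {"delta_rot": [0, 0, 3.9], "linear": [-0.0076, -0.0076, 0], "grip": 0.01}, {"delta_rot": [0, 0, 3.9], "linear": [-0.0076, -0.0076, 0], "grip": 0.01}, {"delta_rot": [0, 0, 3.9], "linear": [-0.0076, -0.0076, 0], "grip": 0.01}, {"delta_rot": [0, 0, 3.9], "linear": [-0.0076, -0.0076, 0], "grip": 0.01}, {"delta_rot": [0, 0, 3.9], "linear": [-0.0076, -0.0076, 0], "grip": 0.01}, {"delta_rot": [0, 0, 3.9], "linear": [-0.0076, -0.0076, 0], "grip": 0.01}, {"delta_rot": [0, 0, 0], "linear": [0, 0, 0], "grip": 0.01}, {"delta_rot": [0, 0, 0], "linear": [0, 0, 0], "grip": 0.01}])

```text
t: 10.55
tool_pos: [0.4515, 0.0601, 0.0787]
tool_rot: [-3.026, 0.842, 0.0]
contact_force: [-6.3, -1.1, 4.4]
opening: 0.0136
grip_force: 31.3
```

```bash
python3 - <<'E'
from h import *
st()
a,d=ctrl.get_image("scene")
np.save("scene6.npy",d)
c=cv2.resize(a[160:320,210:350],None,fx=5,fy=5,interpolation=cv2.INTER_CUBIC)[100:700]
cv2.imwrite("pics/v6.png",c[:,:,::-1])
E
```

```text
t 10.55 tcp [0.4515 0.0601 0.0787] G [0.4515 0.0601 0.0977] az -0.5429643610254844 tilt -0.0005380841591413483 roll -0.0007844701866579906 F [-6.2574 -1.0567  4.3504] open 0.0136 q [-0.0318 -0.2182  2.1336  0.001   1.2263  2.0816]
```

View pics/v6.png

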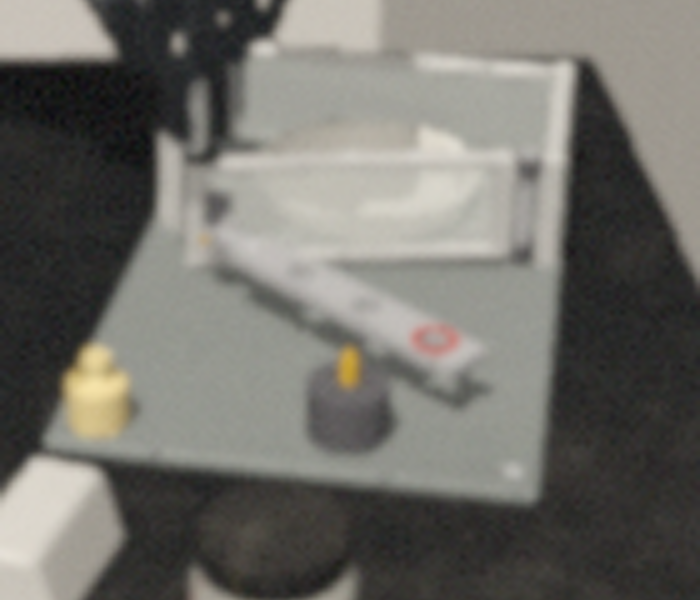

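```bash
python3 - <<'E'
from h import *
f=lambda u,v,z:ray("scene",210+(u+.5)/5-.5,160+(v+100.5)/5-.5,z)
h1,h2,h3=f(303,270,.039),f(366,303,.038),f(435,339,.0375); pin=f(349,348,.049)
print(h1,h2,h3,pin); v=h3-h1; print(np.hypot(*v[:2]),np.arctan2(v[1],v[0]))
for g in(.24,.25):
    th=.0342;H=np.array([.6033,.1033]);d=-np.array([np.cos(g+th),np.sin(g+th)]);n=np.array([np.cos(g+th-np.pi/2),np.sin(g+th-np.pi/2)])
    P=H+.15*d+.016*n; q=np.array([.5467,-.0603])-P; print("piv",P,"to pin",np.hypot(*q),np.arctan2(q[1],q[0]), "h2 from P",h2[:2]-P,np.arctan2(*(h2[:2]-P)[::-1]))
E
```

```text
[0.51   0.0148 0.039 ] [ 0.5429 -0.0057  0.038 ] [ 0.5771 -0.0278  0.0375] [ 0.5454 -0.0612  0.049 ]
0.07952760428438614 -0.5650692195779727
piv [0.4632 0.0473] to pin 0.13616142263356973 -0.91097271066664 h2 from P [ 0.0797 -0.053 ] -0.5871563796323684
piv [0.4638 0.0459] to pin 0.13470995902392738 -0.9079387930899924 h2 from P [ 0.0791 -0.0516] -0.578163253049532
```

Call:
jog_arm(steps=[{"delta_rot": [0, 0, 0], "linear": [0, 0, 0], "grip": 0.035}, {"delta_rot": [0, 0, 0], "linear": [0, 0, 0], "grip": 0.05}, {"delta_rot": [0, 0, 0], "linear": [0, 0, 0], "grip": 0.05}, {"delta_rot": [0, 0, 0], "linear": [0, 0, -0.02], "grip": 0.05}, {"delta_rot": [0, 0, 0], "linear": [0, 0, -0.035], "grip": 0.05}, {"delta_rot": [0, 0, 0], "linear": [0, 0, -0.035], "grip": 0.05}, {"delta_rot": [0, 0, 0], "linear": [0, 0, 0], "grip": 0.05}])

```text
t: 11.3
tool_pos: [0.4556, 0.0601, 0.1744]
tool_rot: [-3.021, 0.844, -0.019]
contact_force: [1.6, 0.4, 0.4]
opening: 0.0497
grip_force: 0.0
```

```bash
python3 - <<'E'
from h import *
st()
s=plan([((.543,-.0055,.12),-.575,.25,4)])
plan([((.543,-.0055,.034),-.575,.25,4)],s)
E
```

```text
t 11.3 tcp [0.4556 0.0601 0.1744] G [0.4554 0.0601 0.1934] az -0.5448333337420119 tilt 0.01016755017750649 roll -0.008152413892903639 F [1.5542 0.3739 0.3937] open 0.0497 q [-0.0323 -0.3304  2.0541  0.0021  1.4051  2.083 ]
[0.0282, 0.0029, 0.0185] [-0.2, 3.4, 0.4]
[0.027, 0.0026, 0.0201] [-0.2, 3.4, 0.4]
[0.0258, 0.0024, 0.0217] [-0.2, 3.4, 0.4]
[0.0245, 0.0021, 0.0232] [-0.2, 3.4, 0.4]
-- end [ 0.5469 -0.0081  0.1016]
[-0.0053, 0.0, 0.0208] [-0.0, -0.0, 0.0]
[-0.0053, 0.0, 0.0208] [-0.0, -0.0, 0.0]
[-0.0053, 0.0, 0.0208] [-0.0, -0.0, 0.0]
[-0.0053, 0.0, 0.0208] [-0.0, -0.0, 0.0]
-- end [ 0.5469 -0.0081  0.0156]
```

Call:
jog_arm(steps=[{"delta_rot": [-0.2, 3.4, 0.4], "linear": [0.028, 0.003, 0.0185], "grip": 0.05}, {"delta_rot": [-0.2, 3.4, 0.4], "linear": [0.027, 0.0026, 0.02], "grip": 0.05}, {"delta_rot": [-0.2, 3.4, 0.4], "linear": [0.026, 0.0024, 0.0217], "grip": 0.05}, {"delta_rot": [-0.2, 3.4, 0.4], "linear": [0.0245, 0.002, 0.023], "grip": 0.05}, {"delta_rot": [0, 0, 0], "linear": [0, 0, 0], "grip": 0.05}, {"delta_rot": [0, 0, 0], "linear": [0, 0, 0], "grip": 0.05}])

```text
t: 11.9
tool_pos: [0.5415, -0.0077, 0.0935]
tool_rot: [2.923, -0.862, 0.341]
contact_force: [0.1, 0.1, 0.7]
opening: 0.0498
grip_force: 0.0
```

```bash
python3 - <<'E'
from h import *
st()
plan([((.543,-.0055,.034),-.575,.25,4)])
E
```

```text
t 11.9 tcp [ 0.5415 -0.0077  0.0935] G [ 0.5379 -0.0052  0.112 ] az -0.5724615132820526 tilt 0.23495879064642566 roll 0.00883192913487165 F [0.1172 0.1325 0.7078] open 0.0498 q [-0.0916 -0.1387  2.0519 -0.1356  1.0274  2.1112]
[-0.0034, -0.0008, 0.0192] [0.1, 0.2, 0.0]
[-0.0034, -0.0008, 0.0192] [0.1, 0.2, 0.0]
[-0.0035, -0.0008, 0.0192] [0.1, 0.2, 0.0]
[-0.0036, -0.0007, 0.0192] [0.1, 0.2, 0.0]
-- end [ 0.5469 -0.0081  0.0156]
```

Call:
jog_arm(steps=[{"delta_rot": [0.1, 0.2, 0], "linear": [-0.0034, -0.0008, 0.0192], "grip": 0.05}, {"delta_rot": [0.1, 0.2, 0], "linear": [-0.0034, -0.0008, 0.0192], "grip": 0.05}, {"delta_rot": [0.1, 0.2, 0], "linear": [-0.0035, -0.0008, 0.0192], "grip": 0.05}, {"delta_rot": [0.1, 0.2, 0], "linear": [-0.0036, -0.0007, 0.0185], "grip": 0.05}, {"delta_rot": [0, 0, 0], "linear": [0, 0, 0], "grip": 0.05}, {"delta_rot": [0, 0, 0], "linear": [0, 0, 0], "grip": 0.035}, {"delta_rot": [0, 0, 0], "linear": [0, 0, 0], "grip": 0.02}, {"delta_rot": [0, 0, 0], "linear": [0, 0, 0], "grip": 0.02}, {"delta_rot": [0, 0, 0], "linear": [0, 0, 0], "grip": 0.02}])

```text
t: 12.8
tool_pos: [0.5489, -0.0082, 0.0189]
tool_rot: [2.923, -0.861, 0.373]
contact_force: [-0.4, 0.7, 2.0]
opening: 0.0233
grip_force: 31.1
```

```bash
python3 - <<'E'
from h import *
st()
E
```

```text
t 12.8 tcp [ 0.5489 -0.0082  0.0189] G [ 0.5449 -0.0056  0.0373] az -0.5726221777677877 tilt 0.25403735597449556 roll -0.00010364190307385335 F [-0.4134  0.7314  1.9698] open 0.0233 q [-0.0909 -0.0126  2.0804 -0.155   0.8535  2.1416]
```

```bash
cat >> h.py <<'E'
from scipy.optimize import brentq
def seat(pin,a,z0=.0373,rg=.0967):
    pin=np.array(pin)
    def P(g):
        t=g+.0342;return np.array([.6033,.1033])-.15*np.array([np.cos(t),np.sin(t)])+.016*np.array([np.sin(t),-np.cos(t)])
    g=brentq(lambda g:np.hypot(*(P(g)-pin))-.135*np.cos(a),0,.6)
    d=pin-P(g);d/=np.hypot(*d)
    return (*(pin-(.135-rg)*np.cos(a)*d),z0+rg*(np.sin(a)+.02)),np.arctan2(d[1],d[0]),g
E
python3 - <<'E'
from h import *
P=(.4634,.0465);t=.254;r=.0967;z0=.0373+r*.02
s=plan([(arc(P,r,-.5726,a,z0),-.5726,t,1) for a in(.05,.12,.2)])
G,az,g=seat((.5462,-.0605),.2); print(G,az,g)
for f in np.linspace(0,1,5)[1:]:
    A=-.5726+f*(az+.5726); s=plan([(tuple(np.array(arc(P,r,A,.2,z0))*(1-f)+f*np.array(G)),A,t,1)],s)
E
```

```text
[0.0016, 0.0004, -0.0066] [-0.0, -0.0, -0.0]
-- end [ 0.5486 -0.0084  0.0257]
[0.0011, 0.0, -0.0067] [-0.0, -0.0, -0.0]
-- end [ 0.5481 -0.0081  0.0324]
[0.0007, -0.0, -0.0077] [0.0, -0.0, -0.0]
-- end [ 0.5471 -0.0074  0.0401]
(np.float64(0.5230803054671692), np.float64(-0.03092852209552186), np.float64(0.05844532428788242)) -0.9072369182477888 0.26546024746398555
[-0.0009, 0.0145, -0.0002] [-1.2, -0.0, 4.6]
-- end [ 0.5384 -0.0191  0.0401]
[-0.0002, 0.0106, -0.0001] [-1.2, -0.0, 4.6]
-- end [ 0.5318 -0.0274  0.0401]
[0.0003, 0.0066, 0.0001] [-1.2, -0.0, 4.6]
-- end [ 0.5275 -0.0325  0.0401]
[0.0006, 0.0026, 0.0002] [-1.2, 0.0, 4.6]
-- end [ 0.526  -0.0347  0.0401]
```

```bash
python3 - <<'E'
from h import *
P=(.4634,.0465);t=.254;r=.0967;z0=.0373+r*.02
G,az,g=seat((.5462,-.0605),.2); off=np.array(G)-arc(P,r,az,.2,z0); print(off)
s=(lambda R,G:(np.array(G)+.019*R[:,2],R))(toolR(-.5726,t),arc(P,r,-.5726,.2,z0))
for f in np.linspace(0,1,5)[1:]:
    A=-.5726+f*(az+.5726); s=plan([(tuple(np.array(arc(P,r,A,.2,z0))+f*off),A,t,1)],s)
E
```

```text
[ 0.0013 -0.0028  0.    ]
[0.0003, 0.0087, 0.0001] [-1.2, 0.0, 4.6]
-- end [ 0.5426 -0.0149  0.0401]
[0.0003, 0.0087, 0.0001] [-1.2, 0.0, 4.6]
-- end [ 0.5376 -0.022   0.0401]
[0.0003, 0.0086, 0.0001] [-1.2, 0.0, 4.6]
-- end [ 0.532  -0.0286  0.0401]
[0.0004, 0.0085, 0.0001] [-1.2, 0.0, 4.6]
-- end [ 0.526  -0.0347  0.0401]
```

Call:
jog_arm(steps=[{"delta_rot": [0, 0, 0], "linear": [0.0016, 0, -0.0066], "grip": 0.02}, {"delta_rot": [0, 0, 0], "linear": [0.0011, 0, -0.0067], "grip": 0.02}, {"delta_rot": [0, 0, 0], "linear": [0.0007, 0, -0.0077], "grip": 0.02}, {"delta_rot": [0, 0, 0], "linear": [0, 0, 0], "grip": 0.02}, {"delta_rot": [-1.2, 0, 4.6], "linear": [0.0003, 0.0087, 0.0001], "grip": 0.02}, {"delta_rot": [-1.2, 0, 4.6], "linear": [0.0003, 0.0087, 0.0001], "grip": 0.02}, {"delta_rot": [-1.2, 0, 4.6], "linear": [0.0003, 0.0086, 0.0001], "grip": 0.02}, {"delta_rot": [-1.2, 0, 4.6], "linear": [0.0004, 0.0085, 0.0001], "grip": 0.02}, {"delta_rot": [0, 0, 0], "linear": [0, 0, 0], "grip": 0.02}, {"delta_rot": [0, 0, 0], "linear": [0, 0, 0], "grip": 0.02}])

```text
t: 13.8
tool_pos: [0.5249, -0.0342, 0.0383]
tool_rot: [2.709, -1.313, 0.341]
contact_force: [0.4, -0.9, -2.7]
opening: 0.0232
grip_force: 30.0
```

```bash
python3 - <<'E'
from h import *
st()
a,d=ctrl.get_image("scene"); b,e=ctrl.get_image("top")
c=cv2.resize(a[200:270,245:325],None,fx=6,fy=6,interpolation=cv2.INTER_CUBIC)
f=cv2.resize(b[180:250,285:335],None,fx=6,fy=6,interpolation=cv2.INTER_CUBIC)
cv2.imwrite("pics/v7.png",np.hstack([c,f])[:,:,::-1])
hs=cv2.cvtColor(a,cv2.COLOR_RGB2HSV); m=((hs[:,:,0]<8)|(hs[:,:,0]>172))&(hs[:,:,1]>90); m[:200]=0;m[270:]=0;m[:,:245]=0;m[:,325:]=0
v,u=np.nonzero(m); print("red",len(u),u.mean() if len(u) else 0,v.mean() if len(u) else 0)
print("pred pin tip px",(proj("scene",np.array([.5462,-.0605,.0495]))-[245,200]+.5)*6,"pred hole",(proj("scene",np.array([.5462,-.0605,.037+.0268+.003]))-[245,200]+.5)*6)
E
```

```text
t 13.8 tcp [ 0.5249 -0.0342  0.0383] G [ 0.522  -0.0304  0.0567] az -0.9021130179820089 tilt 0.25163446927108823 roll 0.0029306556651550186 F [ 0.3643 -0.8735 -2.6904] open 0.0232 q [-0.1109 -0.0666  2.0933 -0.2221  0.9501  2.477 ]
red 0 0 0
pred pin tip px [212.1958 296.2053] pred hole [213.493  253.5035]
```

View pics/v7.png

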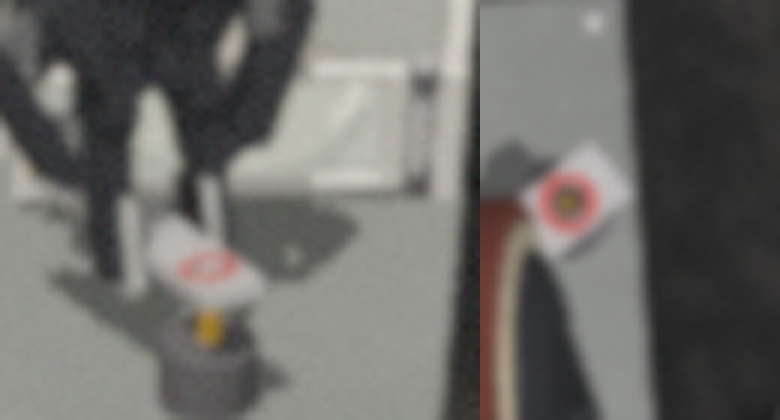

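The top view shows the pin through the ringed hole, centred at about (567,202). Allowing for parallax, the hole is about 1.5 mm short along the bar, so I'll correct that on the way down.

```bash
python3 - <<'E'
from h import *
st()
s=None
for a in(.18,.14,.10,.06,.03,0,-.01):
    G,az,g=seat((.5466,-.0607),a); s=plan([(G,az,.252,1)],s)
print(az,g)
E
```

```text
t 13.9 tcp [ 0.5249 -0.0342  0.0383] G [ 0.522  -0.0304  0.0567] az -0.9024303665497204 tilt 0.2516794896234189 roll 0.003066487393446782 F [-1.257  -0.1339 -1.3846] open 0.0235 q [-0.1108 -0.0664  2.0932 -0.2224  0.9502  2.4776]
[0.0013, -0.0008, 0.0005] [0.1, 0.0, 0.2]
-- end [ 0.5263 -0.0348  0.0381]
[-0.0012, -0.0001, 0.0036] [-0.0, -0.0, 0.1]
-- end [ 0.5262 -0.0345  0.0343]
[-0.0011, -0.0, 0.0037] [-0.0, -0.0, 0.1]
-- end [ 0.5261 -0.0344  0.0305]
[-0.0011, -0.0, 0.0037] [-0.0, -0.0, 0.0]
-- end [ 0.526  -0.0343  0.0266]
[-0.0008, -0.0, 0.0028] [-0.0, 0.0, 0.0]
-- end [ 0.526  -0.0342  0.0237]
[-0.0007, -0.0, 0.0028] [-0.0, -0.0, 0.0]
-- end [ 0.526  -0.0342  0.0208]
[-0.0002, 0.0, 0.0009] [0.0, -0.0, -0.0]
-- end [ 0.526  -0.0342  0.0199]
-0.9104064040816705 0.24979954971368856
```

Call:
jog_arm(steps=[{"delta_rot": [0.1, 0, 0.2], "linear": [0.0013, -0.0008, 0.0005], "grip": 0.02}, {"delta_rot": [0, 0, 0.1], "linear": [-0.0012, 0, 0.0036], "grip": 0.02}, {"delta_rot": [0, 0, 0.1], "linear": [-0.0011, 0, 0.0037], "grip": 0.02}, {"delta_rot": [0, 0, 0], "linear": [0, 0, 0], "grip": 0.02}, {"delta_rot": [0, 0, 0], "linear": [0, 0, 0], "grip": 0.02}])

```text
t: 14.4
tool_pos: [0.5265, -0.0345, 0.0308]
tool_rot: [2.705, -1.325, 0.344]
contact_force: [-2.4, -0.2, 0.1]
opening: 0.0228
grip_force: 30.5
```

Call:
jog_arm(steps=[{"delta_rot": [0, 0, 0], "linear": [-0.0011, 0, 0.0037], "grip": 0.02}, {"delta_rot": [0, 0, 0], "linear": [0, 0, 0], "grip": 0.02}, {"delta_rot": [0, 0, 0], "linear": [0, 0, 0], "grip": 0.02}])

```text
t: 14.7
tool_pos: [0.5264, -0.0344, 0.0269]
tool_rot: [2.705, -1.325, 0.344]
contact_force: [-0.9, 0.4, 0.5]
opening: 0.0231
grip_force: 30.6
```

Call:
jog_arm(steps=[{"delta_rot": [0, 0, 0], "linear": [-0.0008, 0, 0.0028], "grip": 0.02}, {"delta_rot": [0, 0, 0], "linear": [-0.0007, 0, 0.0028], "grip": 0.02}, {"delta_rot": [0, 0, 0], "linear": [0, 0, 0], "grip": 0.02}, {"delta_rot": [0, 0, 0], "linear": [0, 0, 0], "grip": 0.02}])

```text
t: 15.1
tool_pos: [0.5267, -0.0346, 0.0221]
tool_rot: [2.705, -1.325, 0.344]
contact_force: [-5.1, 0.2, 9.4]
opening: 0.0233
grip_force: 31.6
```

Call:
jog_arm(steps=[{"delta_rot": [0, 0, 0], "linear": [0, 0, 0], "grip": 0.035}, {"delta_rot": [0, 0, 0], "linear": [0, 0, 0], "grip": 0.05}, {"delta_rot": [0, 0, 0], "linear": [0, 0, 0], "grip": 0.05}, {"delta_rot": [0, 0, 0], "linear": [0, 0, 0], "grip": 0.05}, {"delta_rot": [0, 0, 0], "linear": [0.005, 0, -0.0195], "grip": 0.05}, {"delta_rot": [0, 0, 0], "linear": [0.01, 0, -0.039], "grip": 0.05}, {"delta_rot": [0, 0, 0], "linear": [0.01, 0, -0.039], "grip": 0.05}, {"delta_rot": [0, 0, 0], "linear": [0.01, 0, -0.039], "grip": 0.05}, {"delta_rot": [0, 0, 0], "linear": [0, 0, 0], "grip": 0.05}])

```text
t: 16.0
tool_pos: [0.5303, -0.0349, 0.1699]
tool_rot: [2.706, -1.327, 0.363]
contact_force: [0.4, 0.2, 0.4]
opening: 0.05
grip_force: 0.0
```

```bash
python3 - <<'E'
from h import *
st()
a,d=ctrl.get_image("scene")
c=cv2.resize(a[190:290,210:340],None,fx=6,fy=6,interpolation=cv2.INTER_CUBIC)
cv2.imwrite("pics/v8.png",c[:,:,::-1])
for z in (.034,.040,.0495): print(z,(proj("scene",np.array([.5466,-.0607,z]))-[210,190]+.5)*6)
E
```

```text
t 16.0 tcp [ 0.5303 -0.0349  0.1699] G [ 0.5271 -0.0311  0.1883] az -0.9132992893129931 tilt 0.26183023014449097 roll -0.010486839310865345 F [0.3519 0.1644 0.3986] open 0.05 q [-0.1115 -0.2399  2.0061 -0.1934  1.1899  2.4265]
0.034 [422.0733 394.193 ]
0.04 [422.5159 379.7383]
0.0495 [423.2231 356.6464]
```

View pics/v8.png

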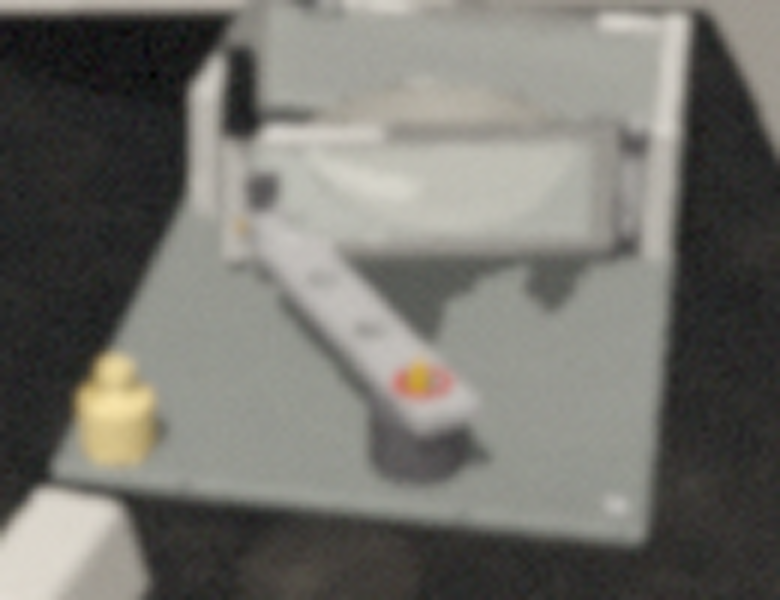

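The pin tip stands up through the red ring at (420,380), where a bar top 40 mm up should appear, so the stay is seated. The gripper is clear and the weight is untouched. I'll hand it in.

```bash
python3 -c "
from station import ctrl
print(ctrl.finish_job())"
```

```text
the job is handed in; nothing more can be done
None
```

The gate is now at the narrow opening, about 0.25 rad, with the stay's red-ringed end hole fully down over the pin. The jar, timer and weight were never touched, and the job was handed in at about 16 s.

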